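# Test the turntable's latching stop button

### The job

Test the stop of the paint turntable: press its big three-lobed mushroom button in until it latches and let go, so that it stays in by itself; then turn it clockwise, pushing a lobe round with a fingertip, until it unlatches and springs out again, and move clear. Do not press the small round start button, and leave the paint pot and the ink bottle standing where they are, neither lifted nor pushed away.

Things in the scene. Friction and masses are not known exactly. Their poses are not given: they have to be found in the camera images.
- turntable: grey paint turntable, fixed to the table; origin on the table under the stop button's axis, z up. Panel block: x +-75 mm, y -65 to +105 mm, flat top 55 mm high; under the stop button's head only a 3 mm high ring of radius 30 mm stands on it. Steel platter: radius 70 mm, top 60 mm high, centred at y = +175 mm, does not turn. The front (-x) faces the robot at yaw 0
- stop_cap: black mushroom head of the stop button: hub of radius 29 mm with a slightly domed top, three straight-sided lobes, 18 mm wide, 24 mm tall, round-ended, reaching 48 mm from the axis, 120 degrees apart. Out: lobes 73 to 97 mm, domed top 103 mm above the table; latched: all 11 mm lower (lobes 62 to 86 mm). Origin: as the turntable's, but sinks and turns with the head
- stop_top (a point): middle of the domed top of the stop button, on its axis; press here straight down
- lobe_front (a point): centre of the round end of the lobe that points to the turntable's -x at rest, 39 mm from the axis, half-way up the lobe
- lobe_right (a point): the same point of the lobe that at rest points -60 degrees from the turntable's +x (towards +x and -y)
- lobe_left (a point): the same point of the lobe that at rest points +60 degrees from the turntable's +x (towards +x and +y)
- stop_press (a joint): how far the stop button is pushed in, m: 0 out, 0.014 at its rigid bottom stop. Springs back out unless latched. Pushing takes about 4 N at first and up to about 10 N on the way (more only at the bottom stop); it is caught once pushed beyond about 0.0125, so push it to the bottom; let go, a latched button rests at about 0.011
- stop_twist (a joint): how far the head is turned clockwise seen from above, rad: 0 at rest, 0.85 at its stop. A spring (about 0.06 N m at rest, 0.19 N m at the stop) turns it back to 0 when let go. A latched button is released at about 0.5 to 0.6 rad and then rises by itself to 0
- start (a joint): how far the start button is pressed, m: 0 out, 0.005 fully in; springs back
- start_top (a point): middle of the top of the small round grey start button, 22 mm across, 6 mm above the panel, on the panel at y = +76 mm from the stop button's axis, beside the platter; not to be pressed
- paint_pot: round white lidded pot, 90 mm across and 32 mm tall, loose on the platter; origin: centre of its underside
- ink_bottle: small brown dropper bottle with a black top, 33 mm across and 102 mm tall, loose on the table beside the panel block's -y end; origin: centre of its underside

How it is judged:
By the outcome, as a careful person would: the job done as asked, in the order asked, and still so for the second after the job is handed in, with the robot touching nothing.
It also fails if it takes over 42 s, if anything falls off the work surface, if the arm or the gripper's body presses on something with over 40 N, if the wrist force passes 120 N, or if a joint passes its speed limit or range.

### The arm

A 6-joint arm with a two-finger parallel gripper is mounted at the origin on the work surface; the furniture and walls round the work are solid. World frame = base frame: x ahead of the robot, y to its left, z up, the work surface at z = 0. Lengths are in m, angles in degrees, forces in N, time in s.
With the tool pointing down it reaches from about 0.275 to 0.975 m from the base axis. Payload 8.4 kg.
Tool frame: the origin (TCP) lies midway between the tips of the shut fingers; the grasp point (between the pads) lies env.pinch_z behind it (env.pinch_z is the distance from the TCP to the grasp point, in m); z points along the fingers, y is the line along which they close (so a half turn about z gives the same grasp; the last joint's range is limited). The gripper opens to 92 mm and grips with 3 to 60 N. Pads are 20 mm wide; open, the fingers measure 128 mm over their backs; the gripper's body (75 mm by 189 mm) begins 69 mm behind the grasp point.
Start: joints at [-0.138, 20.225, 93.587, -0, 66.188, -0.138], TCP at [0.625, -0, 0.18] pointing down, gripper open.
Joint ranges: [-150.9, 150.9], [-52.94, 120.26], [3.33, 152.33], [-74.26, 254.26], [0, 154.13], [-172.89, 172.89]. Speed limits (degrees/s): [127.2, 127.2, 159.86, 180, 180, 180].

### API

Orientations are given as [roll, pitch, yaw] about the fixed x, y, z axes, in that order (R = Rz(yaw) Ry(pitch) Rx(roll)).
In Python, from cell import env, eyes gives the robot as it stands.
- The arm moves only by the tool move_arm, never from a script. Its argument "motion" is a list of rows, each an object of numbers: "dx", "dy", "dz": the shift along the world's x, y, z in cm; "ax", "ay", "az": the turn, a rotation vector about the world's x, y, z in rad; "grip": the opening, from 0 (shut) to 1 (fully open). A call has 1 to 5 rows; each row shifts and turns the commanded pose from where the row before left it; what a row does not reach is not made up. A row lasts 1/10 s, in which the tool goes at most 50 mm and 8.59 degrees, less where a joint would pass 70% of its speed; a pose out of reach is approached as far as the arm can. A call with a gripper value outside its range is refused whole. The fingers move at their own pace and stop on an object; "newtons" is the grip in N (left out, the last holds). Time passes only in rows, so rows that do not move let the fingers close. It gives the time, the measured TCP pose, the force, the opening and the grip force at its end, in the units of the state.
- env.get_obs(): the state, without advancing time (a new reading comes with each control period).
- eyes.get_image(name): name is "scene" or "side" or "wrist"; returns (picture, depth): 400x640x3 uint8, blue, green, red; 400x640 float32, m along the optical axis (not along the pixel's ray), 0 where there is no reading.
- eyes.camera_info(name): a dict with "K" (3x3 intrinsics, pixels), "dist_coeffs" ([k1, k2, p1, p2, k3] as OpenCV has them; the pictures are not rectified), "xyz" and "attitude" of the camera in the world; the wrist camera has in their place "tool_from_camera" (4x4, takes a point from camera to tool coordinates, whose origin is the TCP and whose axes are the flange's). Camera axes: x right, y down, z forward; pixel columns grow to the right and rows downward; lengths in m; the calibration is good to about 2 mm. A picture is of the moment at which its call begins: read the wrist's pose just before it. camera_info takes no time and is no camera call.
- env.close_job(): hands the job in; it is judged then, once.
The state is a dict: "clock": time; "q": joint angles; "qd": joint speeds; "tau": joint torques, N m; "tcp_pos": TCP position; "tcp_rot": TCP orientation; "force": force on the tool from outside, world axes, zero at the start; "wrist_torque": the same for the moment, N m; "width": finger opening in m; "grip_force": force on a finger pad.
Only numpy, scipy, OpenCV 4.12 (cv2) and the standard library are available. Lean on these libraries where they do the work, as an engineer would, in place of code of your own. Each camera call takes 0.05 s, during which the arm holds its last target. There are 200 camera calls.

## Working session

There is one attempt and no reset: what is moved stays moved. The work goes in short steps, Python scripts to look and compute and a tool call to move; the robot and the scene stay as the last step left them, time stands still between calls to the robot, and variables do not carry over. Pictures are saved under pics/ and viewed, at most 10 in all, crops included, and the job is handed in when it is done.

Besides the shell and the picture viewer there is one more tool, called after "Emit:" in YAML: its name, and indented under it one key for each argument. move_arm: Moves the arm, as the interface text tells. Its arguments: {"type":"object","properties":{"motion":{"type":"array","items":{"type":"object","properties":{"dx":{"type":"number"},"dy":{"type":"number"},"dz":{"type":"number"},"ax":{"type":"number"},"ay":{"type":"number"},"az":{"type":"number"},"grip":{"type":"number"}}}},"newtons":{"type":"number"}},"required":["motion"]}

```bash
mkdir -p pics; cat > h.py <<'E'
from cell import env, eyes
import numpy as np, cv2
from scipy.spatial.transform import Rotation as R
def pose(name):
    c=eyes.camera_info(name)
    if 'xyz' in c:
        a=np.array(c['attitude'],float)
        Rm=a if a.shape==(3,3) else R.from_euler('xyz',a,degrees=True).as_matrix()
        T=np.eye(4);T[:3,:3]=Rm;T[:3,3]=c['xyz']
    else:
        o=env.get_obs();W=np.eye(4);W[:3,:3]=R.from_euler('xyz',o['tcp_rot'],degrees=True).as_matrix();W[:3,3]=o['tcp_pos']
        T=W@np.array(c['tool_from_camera'])
    return c,T
def cloud(name):
    c,T=pose(name);im,d=eyes.get_image(name)
    v,u=np.mgrid[0:400,0:640]
    n=cv2.undistortPoints(np.stack([u,v],-1).reshape(-1,1,2).astype(np.float64),np.array(c['K'],float),np.array(c['dist_coeffs'],float)).reshape(400,640,2)
    P=np.concatenate([n,np.ones((400,640,1))],-1)*d[...,None]
    return im,d,P@T[:3,:3].T+T[:3,3]
E
python3 - <<'E'
from h import *
o=env.get_obs();print(o['tcp_pos'],o['tcp_rot'],env.pinch_z)
for n in('scene','wrist'):
    c=eyes.camera_info(n);print({k:v for k,v in c.items()})
    im,d,P=cloud(n);cv2.imwrite(f'pics/{n}0.png',im);np.save(n+'.npy',P)
E
```

```text
[ 6.24454520e-01 -2.66607335e-06  1.79366429e-01] [-1.79920320e+02 -6.22786874e-04  8.99986764e+01] 0.0187
{'K': array([[368.39293213,   0.        , 320.21120722],
       [  0.        , 368.39293213, 199.11237825],
       [  0.        ,   0.        ,   1.        ]]), 'dist_coeffs': array([-0.061283,  0.      ,  0.      ,  0.      ,  0.      ]), 'xyz': array([0.02563353, 0.76399667, 0.56010056]), 'attitude': array([-123.06641967,   -0.69915658, -139.33124387])}
{'K': array([[317.39005731,   0.        , 327.00769957],
       [  0.        , 317.39005731, 195.20344783],
       [  0.        ,   0.        ,   1.        ]]), 'dist_coeffs': array([0.00830671, 0.        , 0.        , 0.        , 0.        ]), 'tool_from_camera': array([[-1.05303449e-03, -9.71782257e-01, -2.35877374e-01,
         6.63530429e-02],
       [ 9.99998943e-01, -1.25978654e-03,  7.25821329e-04,
         1.63718779e-04],
       [-1.00249543e-03, -2.35876360e-01,  9.71782557e-01,
        -2.04410530e-01],
       [ 0.00000000e+00,  0.00000000e+00,  0.00000000e+00,
         1.00000000e+00]])}
```

View pics/scene0.png

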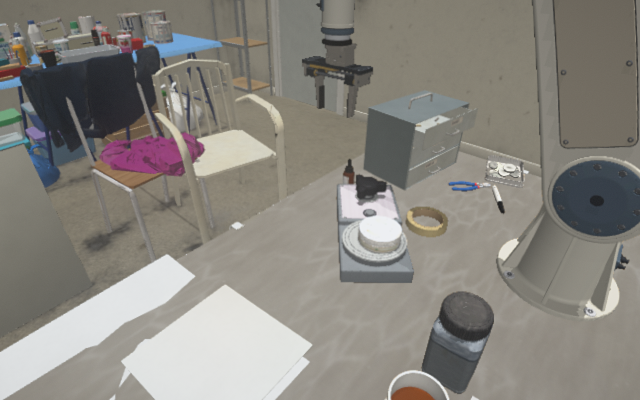

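View pics/wrist0.png

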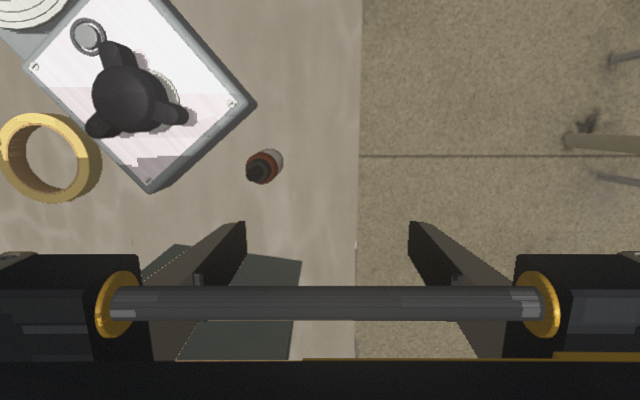

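```bash
python3 - <<'E'
from h import *
P=np.load('wrist.npy')
for n,(u,v) in dict(top=(128,98),start=(88,36),bott=(258,170),corner1=(250,103),corner2=(150,190),panel=(180,60),cab=(240,310),cab2=(200,270)).items(): print(n,P[v,u].round(3))
m=(np.abs(P[...,2]-.085)<.025)&(np.linalg.norm(P[...,:2]-P[98,128,:2],axis=-1)<.06)
q=P[m]
t=q[q[:,2]>.0985];print('dome',len(t),t.mean(0),(t[:,:2].min(0)+t[:,:2].max(0))/2,t[:,2].max())
c=(t[:,:2].min(0)+t[:,:2].max(0))/2
l=q[(q[:,2]>.088)&(np.linalg.norm(q[:,:2]-c,axis=1)>.033)]
d=l[:,:2]-c;a=np.arctan2(d[:,1],d[:,0]);print(np.histogram(np.degrees(a),36,(-180,180)))
print('lobe ang mod120',np.degrees(np.angle(np.exp(3j*a).mean()))/3, np.linalg.norm(d,axis=1).max())
# panel top
p=P[(np.abs(P[...,2]-.055)<.004)][:,:2].astype(np.float32);print(cv2.minAreaRect(p))
# scene cloud obstacles
S=np.load('scene.npy');s=S[(S[...,2]>.13)&(S[...,2]<.5)&(S[...,0]>.2)&(S[...,0]<.9)&(abs(S[...,1])<.6)]
h,x,y=np.histogram2d(s[:,0],s[:,1],bins=[14,12],range=[[.2,.9],[-.6,0]]);print(h.astype(int));
print(s[(s[:,1]<-.1)].min(0),s[(s[:,1]<-.1)].max(0))
E
```

```text
top [0.457 0.083 0.103]
start [0.404 0.14  0.062]
bott [0.56  0.019 0.089]
corner1 [0.545 0.082 0.041]
corner2 [ 0.436 -0.008  0.053]
panel [0.483 0.121 0.054]
cab [0.605 0.024 0.32 ]
cab2 [0.577 0.011 0.274]
dome 2910 [0.45036286 0.08308144 0.1014583 ] [0.44994749 0.09043202] 0.1043794004351245
(array([  0,   0,   0,  73, 197, 185,  47,  14,  23,  26,  42,  38,  20,
        62, 186, 196,  47,   0,   0,   0,   0,   0,   0,   0,   0,   0,
         1,  73,  63,  33,   0,   0,   0,   0,   0,   0]), array([-180., -170., -160., -150., -140., -130., -120., -110., -100.,
        -90.,  -80.,  -70.,  -60.,  -50.,  -40.,  -30.,  -20.,  -10.,
          0.,   10.,   20.,   30.,   40.,   50.,   60.,   70.,   80.,
         90.,  100.,  110.,  120.,  130.,  140.,  150.,  160.,  170.,
        180.]))
lobe ang mod120 -20.56827277403936 0.05329295142996683
((0.48715507984161377, -0.004798904061317444), (0.18058186769485474, 0.4539937973022461), 26.568082809448242)
[[  0   0   0   0   0   0   0   0   0   0   0   0]
 [  0   0   0   0   0   0   0   0   0   0   0   0]
 [  0   0   0   0   0   0   0   0   0   0   0   0]
 [  0   0   0   0  74 157 146 182 194 215  74   0]
 [  0   0   0   0 170  98  98  82  81  70 385   0]
 [  0   0   0   0  88 135 194 182 129 128 401   0]
 [  0   0   0   0  38  53  55  75  98 403  60 116]
 [  0   0   0   0   5  16  27  45  63 328   0 324]
 [  0   0   0   0   0   0   0   0   0   0   0  48]
 [  0   0   0   0   0   0   0   0   0   0   0 153]
 [  0   0   0   0   0   0   0   0   0   0   0  17]
 [  0   0   0   0   0   0   0   0   0   0   0   0]
 [  0   0   0   0   0   0   0   0   0   0   0   0]
 [  0   0   0   0   0   0   0   0   0   0   0   0]]
[ 0.35579962 -0.38871011  0.13000378] [ 0.59129587 -0.1000152   0.23708682]
```

Emit:
move_arm:
  motion:
    - {"dx": -4.5,"dy": 2,"grip": 0}
    - {"dx": -4.5,"dy": 2,"grip": 0}
    - {"dx": -4.5,"dy": 2,"grip": 0}
    - {"dx": -4,"dy": 1,"grip": 0}
    - {"grip": 0}

```text
validation failed for argument at $.mo...
```

```bash
python3 - <<'E'
from h import *
o=env.get_obs();print(o['tcp_pos'],o['clock'],o['width'],o['force'])
im,d,P=cloud('wrist');cv2.imwrite('pics/w1.png',im);np.save('w1.npy',P)
q=P[(P[...,2]>.09)&(P[...,2]<.108)&(np.linalg.norm(P[...,:2]-[.45,.083],axis=-1)<.065)]
print(len(q),q.min(0),q.max(0))
E
```

```text
[6.24528084e-01 2.06561113e-05 1.79441526e-01] 0.1 0.09170994027634366 [ 0.14344255 -0.4598256   0.78353416]
5217 [0.4102171  0.04887245 0.0900078 ] [0.49454376 0.12964426 0.10473362]
```

View pics/w1.png

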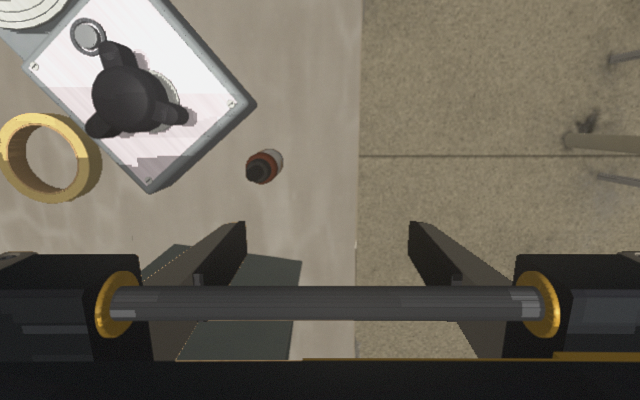

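The move was refused, so the arm stayed where it was and the picture is unchanged: button at (128,98), bottle at (263,168). I'll retry with a single, simpler row to find what was rejected.

Emit:
move_arm:
  motion:
    - {"dx": -4.5,"dy": 2.0,"dz": 0.0,"ax": 0.0,"ay": 0.0,"az": 0.0,"grip": 0.0}

```text
clock: 0.25
tcp_pos: [0.5832, 0.0189, 0.1795]
tcp_rot: [179.9, 0.0, 89.9]
force: [0.9, 1.0, -0.2]
width: 0.0857
grip_force: 0.0
```

Emit:
move_arm:
  motion:
    - {"dx": -4.5,"dy": 2.0,"dz": 0.0,"ax": 0.0,"ay": 0.0,"az": 0.0,"grip": 0.0}
    - {"dx": -4.5,"dy": 2.0,"dz": 0.0,"ax": 0.0,"ay": 0.0,"az": 0.0,"grip": 0.0}
    - {"dx": -4.0,"dy": 1.0,"dz": 0.0,"ax": 0.0,"ay": 0.0,"az": 0.0,"grip": 0.0}
    - {"dx": 0.0,"dy": 0.0,"dz": 0.0,"ax": 0.0,"ay": 0.0,"az": 0.0,"grip": 0.0}

```text
clock: 0.65
tcp_pos: [0.4449, 0.0706, 0.1795]
tcp_rot: [-179.8, 0.0, 90.1]
force: [-0.4, -0.2, 0.6]
width: 0.0541
grip_force: 0.0
```

```bash
python3 - <<'E'
from h import *
o=env.get_obs();print(o['tcp_pos'],o['clock'],o['width'],o['force'])
im,d,P=cloud('wrist');cv2.imwrite('pics/w2.png',im);np.save('w1.npy',P)
q=P[(P[...,2]>.09)&(P[...,2]<.108)&(np.linalg.norm(P[...,:2]-[.45,.083],axis=-1)<.065)]
print(len(q),q.min(0),q.max(0))
E
```

```text
[0.44492    0.07064762 0.17950698] 0.65 0.05406769139691312 [-0.35992352 -0.20051932  0.64804545]
4072 [0.41096247 0.04855179 0.09003175] [0.49452555 0.12925163 0.10494617]
```

View pics/w2.png

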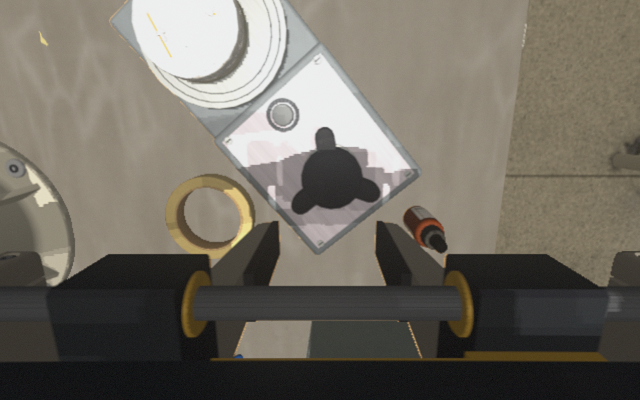

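The picture shows the whole button, centre near (331,178), with lobes toward (325,137), (372,190) and (299,206). The start button is at (283,114) and the bottle near (425,225). Next I'll fit the axis and yaw.

```bash
python3 - <<'E'
from h import *
from scipy.optimize import minimize
P=np.load('w1.npy')
q=P[(P[...,2]>.088)&(P[...,2]<.108)&(np.linalg.norm(P[...,:2]-[.45,.083],axis=-1)<.065)][:,:2]
g=np.stack(np.meshgrid(np.arange(.37,.54,.001),np.arange(0,.17,.001),indexing='ij'),-1)
H=np.zeros(g.shape[:2]);i=np.round((q-[.37,0])/.001).astype(int);H[i[:,0],i[:,1]]=1
H=cv2.morphologyEx(H,cv2.MORPH_CLOSE,np.ones((5,5)))
def sdf(p,c,y):
    d=p-c;s=np.linalg.norm(d,axis=-1)-.029
    for k in(180,-60,60):
        a=np.radians(y+k);u=np.array([np.cos(a),np.sin(a)]);t=np.clip(d@u,0,.039)
        s=np.minimum(s,np.linalg.norm(d-t[...,None]*u,axis=-1)-.009)
    return s
f=lambda v:((1/(1+np.exp(np.clip(sdf(g,v[:2],v[2]*100)/.001,-50,50)))-H)**2).sum()
for y0 in(.2,.35,.5):
    r=minimize(f,[.451,.085,y0],method='Nelder-Mead',options=dict(initial_simplex=[[.451,.085,y0],[.456,.085,y0],[.451,.09,y0],[.451,.085,y0+.1]]));print(r.x,r.fun,H.sum())
c=r.x[:2];s=P[114,283];print('start',s,s[:2]-c,np.hypot(*(s[:2]-c)),np.degrees(np.arctan2(-(s-r.x)[0],(s-r.x)[1])))
cab=P[(P[...,2]>.12)&(P[...,1]<0)&(P[...,2]<.3)&(P[...,0]<.5)]
print('bottle',P[215,418],P[242,438])
S=np.load('scene.npy');s=S[(S[...,2]>.12)&(S[...,2]<.3)&(S[...,0]>.33)&(S[...,0]<.5)&(S[...,1]<0)&(S[...,1]>-.45)];print('cab',s.max(0))
E
```

```text
[0.44892961 0.08246881 0.40188738] 120.7808190073614 3526.0
[0.44893093 0.08246862 0.40188184] 120.78084113667435 3526.0
[0.44893051 0.08246744 0.40187136] 120.78093962823851 3526.0
start [0.40124463 0.1409215  0.05893734] [-0.04768588  0.05845406] 0.07543752701226668 39.207014207649955
bottle [0.54829089 0.03006411 0.03827857] [0.55244666 0.02052422 0.09553948]
cab [ 0.49996445 -0.08594182  0.23708682]
```

Emit:
move_arm:
  motion:
    - {"dx": 0.4,"dy": 1.2,"dz": -1.0,"ax": 0.0,"ay": 0.0,"az": 0.0,"grip": 0.0}
    - {"dx": 0.0,"dy": 0.0,"dz": -1.5,"ax": 0.0,"ay": 0.0,"az": 0.0,"grip": 0.0}
    - {"dx": 0.0,"dy": 0.0,"dz": -1.5,"ax": 0.0,"ay": 0.0,"az": 0.0,"grip": 0.0}
    - {"dx": 0.0,"dy": 0.0,"dz": -1.0,"ax": 0.0,"ay": 0.0,"az": 0.0,"grip": 0.0}
    - {"dx": 0.0,"dy": 0.0,"dz": -1.0,"ax": 0.0,"ay": 0.0,"az": 0.0,"grip": 0.0}

```text
clock: 1.2
tcp_pos: [0.4549, 0.0822, 0.1189]
tcp_rot: [-180.0, 0.0, 90.0]
force: [0.2, -0.4, 0.5]
width: 0.0102
grip_force: 0.0
```

Emit:
move_arm:
  motion:
    - {"dx": 0.0,"dy": 0.0,"dz": 0.0,"ax": 0.0,"ay": 0.0,"az": 0.0,"grip": 0.0}
    - {"dx": 0.0,"dy": 0.0,"dz": 0.0,"ax": 0.0,"ay": 0.0,"az": 0.0,"grip": 0.0}
    - {"dx": 0.0,"dy": 0.0,"dz": 0.0,"ax": 0.0,"ay": 0.0,"az": 0.0,"grip": 0.0}
    - {"dx": 0.0,"dy": 0.0,"dz": -0.8,"ax": 0.0,"ay": 0.0,"az": 0.0,"grip": 0.0}
    - {"dx": 0.0,"dy": 0.0,"dz": -0.8,"ax": 0.0,"ay": 0.0,"az": 0.0,"grip": 0.0}

```text
clock: 1.7
tcp_pos: [0.4544, 0.0821, 0.104]
tcp_rot: [179.9, -0.0, 90.0]
force: [-0.9, 0.5, 0.4]
width: 0.0005
grip_force: 0.0
```

Emit:
move_arm:
  motion:
    - {"dx": -0.5,"dy": 0.0,"dz": 0.1,"ax": 0.0,"ay": 0.0,"az": 0.0,"grip": 0.0}
    - {"dx": 0.0,"dy": 0.0,"dz": -0.4,"ax": 0.0,"ay": 0.0,"az": 0.0,"grip": 0.0}
    - {"dx": 0.0,"dy": 0.0,"dz": -0.4,"ax": 0.0,"ay": 0.0,"az": 0.0,"grip": 0.0}
    - {"dx": 0.0,"dy": 0.0,"dz": -0.4,"ax": 0.0,"ay": 0.0,"az": 0.0,"grip": 0.0}
    - {"dx": 0.0,"dy": 0.0,"dz": 0.0,"ax": 0.0,"ay": 0.0,"az": 0.0,"grip": 0.0}

```text
clock: 2.2
tcp_pos: [0.4487, 0.082, 0.0926]
tcp_rot: [-180.0, 0.0, 90.0]
force: [-0.6, -0.1, -0.4]
width: 0.0001
grip_force: 0.0
```

Emit:
move_arm:
  motion:
    - {"dx": 0.0,"dy": 0.0,"dz": -0.2,"ax": 0.0,"ay": 0.0,"az": 0.0,"grip": 0.0}
    - {"dx": 0.0,"dy": 0.0,"dz": -0.2,"ax": 0.0,"ay": 0.0,"az": 0.0,"grip": 0.0}

```text
clock: 2.4
tcp_pos: [0.4492, 0.082, 0.089]
tcp_rot: [180.0, -0.0, 90.0]
force: [0.7, 0.6, 0.4]
width: 0.0004
grip_force: 0.0
```

```bash
python3 - <<'E'
from h import *
o=env.get_obs();print(o['tcp_pos'],o['force'],o['wrist_torque'],o['qd'])
im,d,P=cloud('side');cv2.imwrite('pics/s1.png',im);np.save('side.npy',P)
E
```

```text
[0.4491578  0.08201244 0.08902407] [0.71249241 0.61143376 0.39335331] [ 0.02630102 -0.03632768 -0.03096327] [ 0.05975183  1.90905917  1.05963312  0.02214986 -2.88681143 -0.04994376]
```

View pics/s1.png

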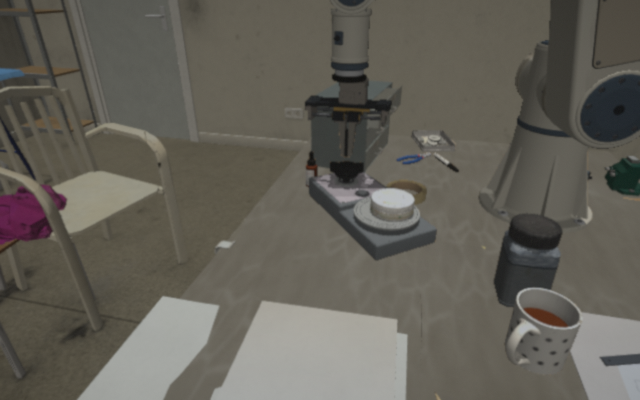

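The side picture shows the shut fingers on or just at the button near (347,175). The force reading shows no contact, so I'll check the head's height by depth.

```bash
cat > lobes.py <<'E'
from h import *
import sys
def meas(save=None):
    im,d,P=cloud('wrist')
    if save: cv2.imwrite(save,im)
    dd=P[...,:2]-[.449,.0825];r=np.linalg.norm(dd,axis=-1);z=P[...,2]
    m=(r>.034)&(r<.046)&(z>.064)&(z<.11);a=np.degrees(np.arctan2(dd[...,1],dd[...,0]))[m]
    for lo in range(-180,180,20):
        k=(a>=lo)&(a<lo+20)
        if k.sum()>5: print(lo,k.sum(),'z med/90%',np.percentile(z[m][k],[50,90]).round(4))
    print(env.get_obs()['force'],env.get_obs()['tcp_pos'])
if __name__=='__main__': meas(sys.argv[1] if len(sys.argv)>1 else None)
E
python3 lobes.py pics/w3.png
```

```text
-160 185 z med/90% [0.0962 0.0975]
-40 201 z med/90% [0.0969 0.0977]
-20 322 z med/90% [0.0965 0.0977]
80 283 z med/90% [0.0967 0.0976]
100 266 z med/90% [0.0968 0.0976]
[ 1.3986655  -0.051283   -0.69412679] [0.4489005  0.08197217 0.0888777 ]
```

View pics/w3.png

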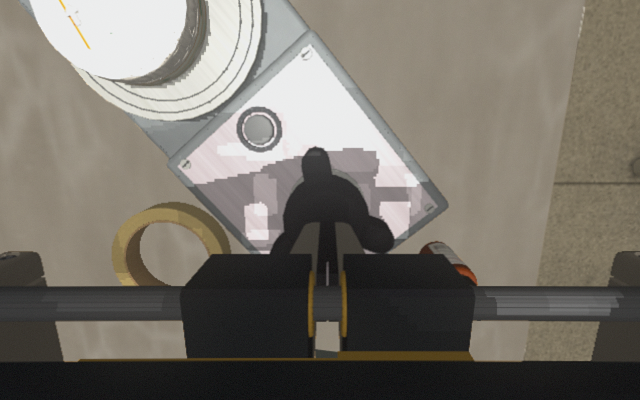

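The head is still out: its lobes at (315,160) and (375,235) measure 0.097 m high. I'll measure where the fingertips really are compared with the panel and the dome.

```bash
python3 - <<'E'
from h import *
im,d,P=cloud('wrist')
print('panel',P[90,310],P[230,255],'start',P[128,258])
for v in range(180,256,6): print(v,[tuple(P[v,u].round(3)) for u in(316,325,340)], d[v,325].round(3))
print(env.get_obs()['clock'],env.get_obs()['force'])
E
```

```text
panel [0.43722394 0.16774399 0.05615273] [0.39231487 0.06249386 0.05593517] start [0.39984967 0.1414884  0.06077607]
180 [(np.float64(0.442), np.float64(0.111), np.float64(0.097)), (np.float64(0.448), np.float64(0.11), np.float64(0.096)), (np.float64(0.458), np.float64(0.109), np.float64(0.091))] 0.2
186 [(np.float64(0.442), np.float64(0.107), np.float64(0.098)), (np.float64(0.448), np.float64(0.107), np.float64(0.099)), (np.float64(0.457), np.float64(0.107), np.float64(0.098))] 0.198
192 [(np.float64(0.442), np.float64(0.104), np.float64(0.1)), (np.float64(0.448), np.float64(0.104), np.float64(0.101)), (np.float64(0.457), np.float64(0.103), np.float64(0.1))] 0.197
198 [(np.float64(0.442), np.float64(0.1), np.float64(0.101)), (np.float64(0.448), np.float64(0.1), np.float64(0.101)), (np.float64(0.457), np.float64(0.1), np.float64(0.102))] 0.198
204 [(np.float64(0.442), np.float64(0.097), np.float64(0.103)), (np.float64(0.448), np.float64(0.096), np.float64(0.102)), (np.float64(0.457), np.float64(0.096), np.float64(0.102))] 0.198
210 [(np.float64(0.442), np.float64(0.093), np.float64(0
[... 789 characters left out ...]
4(0.093), np.float64(0.146)), (np.float64(0.456), np.float64(0.092), np.float64(0.144))] 0.157
240 [(np.float64(0.444), np.float64(0.093), np.float64(0.153)), (np.float64(0.448), np.float64(0.093), np.float64(0.154)), (np.float64(0.455), np.float64(0.093), np.float64(0.153))] 0.148
246 [(np.float64(0.444), np.float64(0.093), np.float64(0.161)), (np.float64(0.448), np.float64(0.093), np.float64(0.16)), (np.float64(0.455), np.float64(0.093), np.float64(0.161))] 0.143
252 [(np.float64(0.444), np.float64(0.093), np.float64(0.167)), (np.float64(0.448), np.float64(0.093), np.float64(0.167)), (np.float64(0.455), np.float64(0.093), np.float64(0.168))] 0.136
2.55 [-0.0666629   0.8380584  -1.27819275]
```

The fingertips look to end about 2 cm above the reported TCP, so the real contact height will show in the force. Going down slowly.

Emit:
move_arm:
  motion:
    - {"dx": 0.0,"dy": 0.0,"dz": -0.3,"ax": 0.0,"ay": 0.0,"az": 0.0,"grip": 0.0}
    - {"dx": 0.0,"dy": 0.0,"dz": -0.3,"ax": 0.0,"ay": 0.0,"az": 0.0,"grip": 0.0}
    - {"dx": 0.0,"dy": 0.0,"dz": -0.2,"ax": 0.0,"ay": 0.0,"az": 0.0,"grip": 0.0}
    - {"dx": 0.0,"dy": 0.0,"dz": 0.0,"ax": 0.0,"ay": 0.0,"az": 0.0,"grip": 0.0}

```text
clock: 2.95
tcp_pos: [0.4487, 0.0819, 0.0807]
tcp_rot: [-180.0, 0.0, 90.0]
force: [-0.2, -0.3, 1.0]
width: 0.0005
grip_force: 0.0
```

```bash
python3 - <<'E'
from h import *
im,d,P=cloud('wrist')
for v in range(196,230,2): print(v,P[v,325].round(4),P[v,345].round(4))
print(env.get_obs()['force'])
E
python3 lobes.py
```

```text
196 [0.4478 0.1031 0.101 ] [0.4598 0.1031 0.1009]
198 [0.4478 0.1021 0.1017] [0.4598 0.102  0.1015]
200 [0.4478 0.101  0.1022] [0.4597 0.1009 0.1021]
202 [0.4478 0.0994 0.101 ] [0.4598 0.0996 0.1017]
204 [0.4478 0.0983 0.1016] [0.4598 0.0985 0.1022]
206 [0.4478 0.0975 0.1031] [0.4598 0.0973 0.1025]
208 [0.4478 0.0958 0.1016] [0.4598 0.0958 0.1015]
210 [0.4478 0.095  0.1029] [0.4598 0.0948 0.1023]
212 [0.4478 0.0936 0.1026] [0.4599 0.0933 0.1016]
214 [0.4478 0.0925 0.103 ] [0.4598 0.0923 0.1024]
216 [0.4478 0.0908 0.1015] [0.4599 0.091  0.1023]
218 [0.4478 0.0898 0.1025] [0.4599 0.0899 0.1026]
220 [0.4478 0.0882 0.1014] [0.4599 0.0886 0.1027]
222 [0.4479 0.0929 0.1194] [0.4599 0.0875 0.1032]
224 [0.4479 0.0926 0.1218] [0.4589 0.0917 0.1192]
226 [0.4479 0.0927 0.1252] [0.4587 0.0919 0.1229]
228 [0.448  0.0928 0.1289] [0.4585 0.0917 0.1258]
[ 1.04829308  0.39392077 -0.06812235]
-160 120 z med/90% [0.0908 0.0971]
-40 140 z med/90% [0.0969 0.0977]
-20 342 z med/90% [0.0964 0.0976]
80 308 z med/90% [0.0967 0.0976]
100 291 z med/90% [0.0968 0.0976]
[-0.57992296  0.1418296  -0.30570505] [0.448933   0.08196235 0.08098145]
```

Emit:
move_arm:
  motion:
    - {"dx": 0.0,"dy": 0.0,"dz": -0.3,"ax": 0.0,"ay": 0.0,"az": 0.0,"grip": 0.0}
    - {"dx": 0.0,"dy": 0.0,"dz": -0.2,"ax": 0.0,"ay": 0.0,"az": 0.0,"grip": 0.0}
    - {"dx": 0.0,"dy": 0.0,"dz": -0.1,"ax": 0.0,"ay": 0.0,"az": 0.0,"grip": 0.0}
    - {"dx": 0.0,"dy": 0.0,"dz": 0.0,"ax": 0.0,"ay": 0.0,"az": 0.0,"grip": 0.0}

```text
clock: 3.45
tcp_pos: [0.4488, 0.082, 0.0749]
tcp_rot: [-180.0, 0.0, 90.0]
force: [0.3, -0.4, 0.3]
width: 0.0005
grip_force: 0.0
```

Emit:
move_arm:
  motion:
    - {"dx": 0.0,"dy": 0.0,"dz": -0.2,"ax": 0.0,"ay": 0.0,"az": 0.0,"grip": 0.0}
    - {"dx": 0.0,"dy": 0.0,"dz": -0.2,"ax": 0.0,"ay": 0.0,"az": 0.0,"grip": 0.0}
    - {"dx": 0.0,"dy": 0.0,"dz": 0.0,"ax": 0.0,"ay": 0.0,"az": 0.0,"grip": 0.0}

```text
clock: 3.75
tcp_pos: [0.4488, 0.082, 0.0708]
tcp_rot: [-180.0, 0.0, 90.0]
force: [0.3, -0.1, 0.6]
width: 0.0008
grip_force: 0.0
```

Emit:
move_arm:
  motion:
    - {"dx": 0.0,"dy": 0.0,"dz": -0.2,"ax": 0.0,"ay": 0.0,"az": 0.0,"grip": 0.0}
    - {"dx": 0.0,"dy": 0.0,"dz": -0.1,"ax": 0.0,"ay": 0.0,"az": 0.0,"grip": 0.0}
    - {"dx": 0.0,"dy": 0.0,"dz": 0.0,"ax": 0.0,"ay": 0.0,"az": 0.0,"grip": 0.0}

```text
clock: 4.05
tcp_pos: [0.4492, 0.082, 0.0681]
tcp_rot: [180.0, -0.0, 90.0]
force: [0.3, 0.4, 3.1]
width: 0.0004
grip_force: 1.5
```

```bash
python3 - <<'E'
from h import *
im,d,P=cloud('wrist')
for v in range(212,232,2): print(v,P[v,325].round(4),P[v,345].round(4))
o=env.get_obs();print(o['force'],o['tcp_pos'],o['tau'])
im,d,P=cloud('side');cv2.imwrite('pics/s2.png',cv2.resize(im[100:220,270:430],(800,600),interpolation=cv2.INTER_CUBIC))
E
python3 lobes.py
```

```text
212 [0.4483 0.0972 0.1017] [0.4596 0.097  0.101 ]
214 [0.4483 0.0962 0.1023] [0.4596 0.0958 0.101 ]
216 [0.4483 0.0948 0.1015] [0.4596 0.095  0.1022]
218 [0.4483 0.0937 0.1017] [0.4595 0.0941 0.1031]
220 [0.4483 0.0925 0.1016] [0.4596 0.0926 0.102 ]
222 [0.4483 0.0926 0.1056] [0.4597 0.0908 0.1003]
224 [0.4484 0.0929 0.1097] [0.4595 0.0912 0.1049]
226 [0.4484 0.0927 0.1124] [0.4592 0.0917 0.1098]
228 [0.4484 0.0925 0.1151] [0.459  0.0919 0.1134]
230 [0.4484 0.0926 0.1184] [0.4588 0.0918 0.1163]
[-0.53531722 -0.09976461  2.5033451 ] [0.44918776 0.08202288 0.06820362] [ 1.33663852e-02 -4.16729808e+01 -2.39885885e+01  6.23626588e-02
 -9.57038440e-02 -1.13747208e-04]
-160 54 z med/90% [0.0804 0.0878]
-40 6 z med/90% [0.0958 0.096 ]
-20 363 z med/90% [0.0957 0.0969]
80 348 z med/90% [0.096  0.0969]
100 331 z med/90% [0.0962 0.097 ]
[ 0.75436747 -0.53557322  3.03036189] [0.44914858 0.08202065 0.06820948]
```

View pics/s2.png

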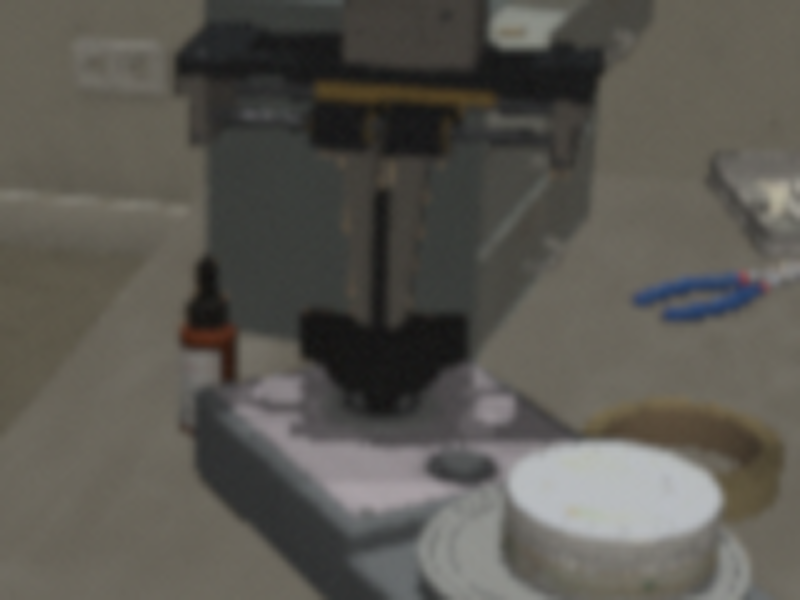

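The crop shows the shut fingers standing on the hub at about (380,330). Contact is now felt at TCP z about 0.069, so the tip is about 34 mm above the reported TCP. The head has to go 14 mm down, to a TCP height of about 0.0545.

Emit:
move_arm:
  motion:
    - {"dx": 0.0,"dy": 0.0,"dz": -0.4,"ax": 0.0,"ay": 0.0,"az": 0.0,"grip": 0.0}
    - {"dx": 0.0,"dy": 0.0,"dz": -0.4,"ax": 0.0,"ay": 0.0,"az": 0.0,"grip": 0.0}
    - {"dx": 0.0,"dy": 0.0,"dz": -0.3,"ax": 0.0,"ay": 0.0,"az": 0.0,"grip": 0.0}
    - {"dx": 0.0,"dy": 0.0,"dz": -0.2,"ax": 0.0,"ay": 0.0,"az": 0.0,"grip": 0.0}
    - {"dx": 0.0,"dy": 0.0,"dz": 0.0,"ax": 0.0,"ay": 0.0,"az": 0.0,"grip": 0.0}

```text
clock: 4.7
tcp_pos: [0.4494, 0.0821, 0.0552]
tcp_rot: [180.0, -0.0, 90.0]
force: [-0.9, 0.5, 7.1]
width: 0.0002
grip_force: 3.6
```

Emit:
move_arm:
  motion:
    - {"dx": 0.0,"dy": 0.0,"dz": -0.1,"ax": 0.0,"ay": 0.0,"az": 0.0,"grip": 0.0}
    - {"dx": 0.0,"dy": 0.0,"dz": -0.1,"ax": 0.0,"ay": 0.0,"az": 0.0,"grip": 0.0}

```text
clock: 4.9
tcp_pos: [0.4506, 0.0823, 0.0545]
tcp_rot: [179.8, -0.0, 90.0]
force: [-3.9, 0.2, 29.3]
width: 0.0008
grip_force: 15.0
```

Force jumped to 29 N, so it is on the bottom stop. Releasing.

Emit:
move_arm:
  motion:
    - {"dx": 0.0,"dy": 0.0,"dz": 0.8,"ax": 0.0,"ay": 0.0,"az": 0.0,"grip": 0.0}
    - {"dx": 0.0,"dy": 0.0,"dz": 1.5,"ax": 0.0,"ay": 0.0,"az": 0.0,"grip": 0.0}
    - {"dx": 0.0,"dy": 0.0,"dz": 1.5,"ax": 0.0,"ay": 0.0,"az": 0.0,"grip": 0.0}
    - {"dx": 0.0,"dy": 0.0,"dz": 0.0,"ax": 0.0,"ay": 0.0,"az": 0.0,"grip": 0.0}

```text
clock: 5.3
tcp_pos: [0.4502, 0.0822, 0.0924]
tcp_rot: [179.8, -0.0, 90.0]
force: [-0.1, 0.4, -0.4]
width: 0.0007
grip_force: 0.0
```

```bash
python3 lobes.py
```

```text
-160 258 z med/90% [0.0857 0.0866]
-140 49 z med/90% [0.0859 0.0866]
-40 182 z med/90% [0.086 0.087]
-20 277 z med/90% [0.0855 0.0867]
80 244 z med/90% [0.0856 0.0865]
100 233 z med/90% [0.0859 0.0867]
[-0.16966254 -0.31370145 -0.38273965] [0.44955948 0.0820963  0.0914518 ]
```

Latched: the lobes now sit at 0.086 m. Next I'll move to the counter-clockwise side of the front lobe (at 220°), tool turned 20°.

Emit:
move_arm:
  motion:
    - {"dx": -1.2,"dy": -1.8,"dz": 0.0,"ax": 0.0,"ay": 0.0,"az": 0.12,"grip": 0.0}
    - {"dx": -1.2,"dy": -1.8,"dz": 0.0,"ax": 0.0,"ay": 0.0,"az": 0.12,"grip": 0.0}
    - {"dx": -1.0,"dy": -1.8,"dz": 0.0,"ax": 0.0,"ay": 0.0,"az": 0.11,"grip": 0.0}
    - {"dx": 0.0,"dy": 0.0,"dz": 0.0,"ax": 0.0,"ay": 0.0,"az": 0.0,"grip": 0.0}
    - {"dx": 0.0,"dy": 0.0,"dz": 0.0,"ax": 0.0,"ay": 0.0,"az": 0.0,"grip": 0.0}

```text
clock: 5.85
tcp_pos: [0.4149, 0.028, 0.0906]
tcp_rot: [-180.0, -0.0, 109.8]
force: [-0.8, -0.4, 0.9]
width: 0.0001
grip_force: 0.0
```

```bash
python3 lobes.py pics/w4.png
```

```text
-160 305 z med/90% [0.0856 0.0867]
-140 215 z med/90% [0.0859 0.0868]
-40 217 z med/90% [0.086 0.087]
-20 198 z med/90% [0.0859 0.0867]
80 238 z med/90% [0.0859 0.0867]
100 389 z med/90% [0.0855 0.0866]
[0.38332714 0.2239363  0.69386234] [0.41531937 0.02828275 0.09073951]
```

View pics/w4.png

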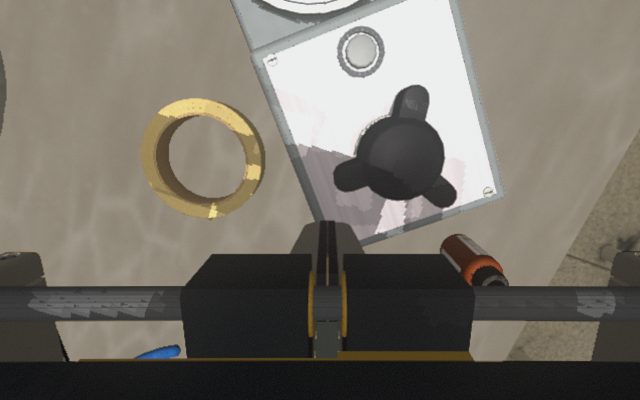

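The picture shows the head latched. The front lobe is at (350,178) and the fingers at (328,230) are clear of it; the bottle near (475,265) is clear of the gripper. Descending beside the lobe.

Emit:
move_arm:
  motion:
    - {"dx": 0.0,"dy": 0.0,"dz": -1.5,"ax": 0.0,"ay": 0.0,"az": 0.0,"grip": 0.0}
    - {"dx": 0.0,"dy": 0.0,"dz": -1.5,"ax": 0.0,"ay": 0.0,"az": 0.0,"grip": 0.0}
    - {"dx": 0.0,"dy": 0.0,"dz": -1.5,"ax": 0.0,"ay": 0.0,"az": 0.0,"grip": 0.0}
    - {"dx": 0.0,"dy": 0.0,"dz": -1.0,"ax": 0.0,"ay": 0.0,"az": 0.0,"grip": 0.0}
    - {"dx": 0.0,"dy": 0.0,"dz": 0.0,"ax": 0.0,"ay": 0.0,"az": 0.0,"grip": 0.0}

```text
clock: 6.4
tcp_pos: [0.4143, 0.0284, 0.0349]
tcp_rot: [-179.9, -0.0, 110.0]
force: [-0.3, 0.6, -0.2]
width: 0.0008
grip_force: 0.0
```

Emit:
move_arm:
  motion:
    - {"dx": -0.17,"dy": 0.47,"dz": 0.0,"ax": 0.0,"ay": 0.0,"az": 0.0,"grip": 0.0}
    - {"dx": -0.17,"dy": 0.47,"dz": 0.0,"ax": 0.0,"ay": 0.0,"az": 0.0,"grip": 0.0}
    - {"dx": -0.17,"dy": 0.47,"dz": 0.0,"ax": 0.0,"ay": 0.0,"az": 0.0,"grip": 0.0}
    - {"dx": -0.17,"dy": 0.47,"dz": 0.0,"ax": 0.0,"ay": 0.0,"az": 0.0,"grip": 0.0}
    - {"dx": 0.0,"dy": 0.0,"dz": 0.0,"ax": 0.0,"ay": 0.0,"az": 0.0,"grip": 0.0}

```text
clock: 6.9
tcp_pos: [0.4072, 0.0469, 0.0364]
tcp_rot: [-179.9, 0.0, 110.1]
force: [-1.9, -4.2, 0.5]
width: 0.0007
grip_force: 1.6
```

```bash
python3 lobes.py
```

```text
-180 552 z med/90% [0.0855 0.0868]
-160 741 z med/90% [0.0869 0.1057]
-40 325 z med/90% [0.0863 0.0871]
60 290 z med/90% [0.0862 0.0871]
80 890 z med/90% [0.0857 0.0869]
[-1.03173607 -3.91916331  0.36361383] [0.40755202 0.04691372 0.03641162]
```

Pushing as planned at about 4.5 N, and the head has turned roughly 15–20°. Continuing.

Emit:
move_arm:
  motion:
    - {"dx": -0.15,"dy": 0.4,"dz": 0.0,"ax": 0.0,"ay": 0.0,"az": 0.0,"grip": 0.0}
    - {"dx": -0.15,"dy": 0.4,"dz": 0.0,"ax": 0.0,"ay": 0.0,"az": 0.0,"grip": 0.0}
    - {"dx": -0.1,"dy": 0.3,"dz": 0.0,"ax": 0.0,"ay": 0.0,"az": 0.0,"grip": 0.0}
    - {"dx": 0.0,"dy": 0.0,"dz": 0.0,"ax": 0.0,"ay": 0.0,"az": 0.0,"grip": 0.0}

```text
clock: 7.35
tcp_pos: [0.4044, 0.058, 0.0366]
tcp_rot: [180.0, 0.0, 110.1]
force: [-0.0, -4.8, 3.6]
width: 0.0008
grip_force: 2.4
```

```bash
python3 lobes.py
```

```text
-180 868 z med/90% [0.0932 0.1057]
40 192 z med/90% [0.0929 0.0936]
60 962 z med/90% [0.0924 0.0935]
80 76 z med/90% [0.0835 0.0919]
160 497 z med/90% [0.0915 0.0934]
[-1.06581415 -4.66560781  3.15742144] [0.40461165 0.05790097 0.03657934]
```

It has unlatched and is rising (lobes at 0.093 m, held only by friction on the finger). Backing off along the same line.

Emit:
move_arm:
  motion:
    - {"dx": 0.25,"dy": -0.7,"dz": 0.0,"ax": 0.0,"ay": 0.0,"az": 0.0,"grip": 0.0}
    - {"dx": 0.25,"dy": -0.7,"dz": 0.0,"ax": 0.0,"ay": 0.0,"az": 0.0,"grip": 0.0}
    - {"dx": 0.25,"dy": -0.7,"dz": 0.0,"ax": 0.0,"ay": 0.0,"az": 0.0,"grip": 0.0}
    - {"dx": 0.25,"dy": -0.7,"dz": 0.0,"ax": 0.0,"ay": 0.0,"az": 0.0,"grip": 0.0}
    - {"dx": 0.1,"dy": -0.4,"dz": 0.0,"ax": 0.0,"ay": 0.0,"az": 0.0,"grip": 0.0}

```text
clock: 7.9
tcp_pos: [0.4153, 0.0251, 0.036]
tcp_rot: [-180.0, -0.0, 110.0]
force: [-0.1, 0.4, -0.9]
width: 0.0006
grip_force: 0.0
```

Emit:
move_arm:
  motion:
    - {"dx": 0.0,"dy": 0.0,"dz": 0.0,"ax": 0.0,"ay": 0.0,"az": 0.0,"grip": 0.0}
    - {"dx": 0.0,"dy": 0.0,"dz": 2.0,"ax": 0.0,"ay": 0.0,"az": 0.0,"grip": 0.0}
    - {"dx": 0.0,"dy": 0.0,"dz": 3.0,"ax": 0.0,"ay": 0.0,"az": 0.0,"grip": 0.0}
    - {"dx": 0.0,"dy": 0.0,"dz": 4.0,"ax": 0.0,"ay": 0.0,"az": 0.0,"grip": 0.0}
    - {"dx": 0.0,"dy": 0.0,"dz": 3.0,"ax": 0.0,"ay": 0.0,"az": 0.0,"grip": 0.0}

```text
clock: 8.4
tcp_pos: [0.4151, 0.026, 0.1579]
tcp_rot: [180.0, -0.0, 110.1]
force: [-0.3, -0.4, -0.7]
width: 0.0005
grip_force: 0.0
```

Emit:
move_arm:
  motion:
    - {"dx": 0.0,"dy": 0.0,"dz": 0.0,"ax": 0.0,"ay": 0.0,"az": 0.0,"grip": 0.0}
    - {"dx": 0.0,"dy": 0.0,"dz": 0.0,"ax": 0.0,"ay": 0.0,"az": 0.0,"grip": 0.0}

```text
clock: 8.6
tcp_pos: [0.4153, 0.0259, 0.1562]
tcp_rot: [179.9, 0.0, 110.1]
force: [-0.7, 0.8, -0.7]
width: 0.0
grip_force: 0.0
```

```bash
python3 lobes.py pics/w5.png
```

```text
-160 186 z med/90% [0.0965 0.0975]
-140 144 z med/90% [0.0969 0.0978]
-40 145 z med/90% [0.0971 0.0979]
-20 133 z med/90% [0.0968 0.0978]
80 150 z med/90% [0.0968 0.0978]
100 227 z med/90% [0.0964 0.0976]
[-0.53159658 -0.06804646 -0.10442993] [0.41455526 0.02587118 0.15536708]
```

View pics/w5.png

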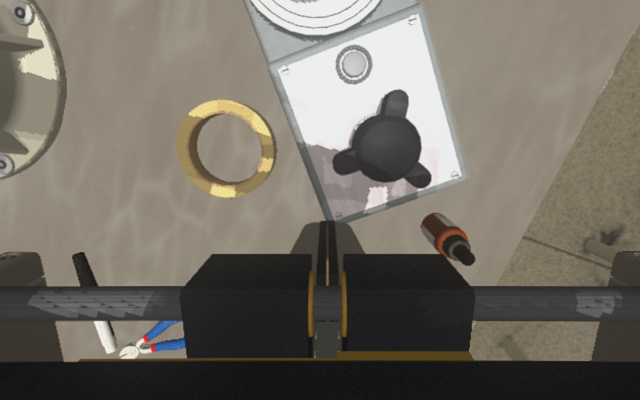

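The picture shows the head back out (lobes at 0.097 m) and turned back to rest at (387,147). The bottle stands untouched at (447,240), the start button at (353,64) is unpressed, and the gripper is clear. Handing in.

```bash
python3 -c "
from cell import env
print(env.close_job())"
```

```text
the job is handed in; nothing more can be done
None
```

The stop button was pressed until it latched, turned clockwise by its front lobe until it sprang back out, and the arm moved clear at 8.6 s; the start button, paint pot and ink bottle were not touched, and the job is handed in.

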